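# Pointing check before the stain is timed

### The job

Do the pointing check before a stain: first point at the lidded staining jar that stands out in the working area (not the one in the row of bottles at the back), then at the middle one of the three dropper bottles in the clear caddy, each time holding the closed fingertips about 3 cm above the middle of its top for about two seconds without touching it. Then press down the round start key of the white bench timer to the right of the microscope with the fingertips, let it spring back and move clear. Leave every jar, bottle and carton standing untouched where it is.

Things in the scene. Friction and masses are not known exactly. Their poses are not given: they have to be found in the camera images.
- staining_jar: Staining jar of the lab, an upright oblong vessel 50 x 60 mm and 106 mm high of very clear glass, so that its white lid with a raised middle seems to hover over the dark block of its filling (the lid is on and stays on). Loose, 0.14 kg. Origin: centre of its underside; z up. It may stand on the left or on the right of the microscope, where other starts have the square bottle or the small carton.
- jar_top (a point): Centre of the top of the staining jar's lid, 106 mm above its underside: the point to point at from above.
- dropper_middle: Middle one of three like small amber dropper bottles (31 mm across, 76 mm high, with a slim black cap narrowing to the top) that stand in one row, 46 mm apart, in the clear caddy. Loose, 50 g. Origin: centre of its underside, on the caddy's floor; z up.
- middle_tip (a point): Top of the middle dropper bottle, 76 mm above its underside: the point to point at from above.
- dropper_left: Neighbour of the middle dropper bottle on the caddy's +y side, of the same shape. Origin: centre of its underside. Not to be touched.
- dropper_right: Neighbour of the middle dropper bottle on the caddy's -y side, of the same shape. Origin: centre of its underside. Not to be touched.
- bottle_caddy: Clear open caddy, 52 x 150 x 48 mm, fixed, always on the left of the microscope; the row of dropper bottles runs along its long (y) axis. Origin: centre of its underside.
- microscope: Microscope with a camera, fixed, over 0.3 m tall: with its stand and knobs it fills x from 0.32 m on and y from -0.2 to 0.03 m, and a camera lead reaches out behind it on the right, so come to things on the right from the robot's side. Pass from one side to the other in front of it, within 0.25 m of the robot's base axis. Origin: at its foot.
- bench_timer: White bench timer, 95 x 80 mm, its top 29 mm high, with a dark oblong display on the far part of its top and one round grey start key on the near part; fixed, on a thin grey mat on the right of the microscope. Origin: centre of its underside; x points to the display side.
- key_top (a point): Centre of the top of the start key (36 mm across), which stands 12 mm proud of the timer's top, 41 mm above the work surface; 16 mm to the near side of the timer's centre. It moves with the key.
- start_key (a joint): Travel of the start key in m: 0 up, 0.006 fully down. A spring lifts it: it starts to move at about 1.2 N and is fully down at 3.6 N. The timer starts once the key is more than 4 mm down.
- screw_bottle: Bystander: square bottle with a round screw cap, 42 x 42 x 104 mm, loose. Origin: centre of its underside.
- glass_carton: Bystander: small closed carton, 46 x 50 x 58 mm, loose. Origin: centre of its underside.

How it is judged:
On the way, in this order (a step that is already met when the one before it is completed fails the run):
1. the fingertips dwell just above the staining jar (horizontal distance between the grasp point and jar_top below 0.025 m and z of the grasp point in the frame of jar_top between 0.018 and 0.1 m), for 1.2 s.
2. the fingertips dwell just above the middle dropper bottle (horizontal distance between the grasp point and middle_tip below 0.02 m and z of the grasp point in the frame of middle_tip between 0.018 and 0.1 m), for 1.2 s.
3. the start key is pressed down by the fingers (value of joint start_key above 0.004 m and contact force between the fingers and bench_timer above 0.5 N), for 0.05 s.
At the end, for the whole second after the job is handed in: The start key is up again (within 1.5 mm), and the jar, the three dropper bottles, the square bottle and the carton stand upright (within 0.1 rad), at rest and within 8 mm of where they stood (value of joint start_key below 0.0015 m and distance of each of staining_jar, dropper_left, dropper_middle, dropper_right, screw_bottle, glass_carton from where it was at the start of the episode below 0.008 m and angle between each of staining_jar, dropper_left, dropper_middle, dropper_right, screw_bottle, glass_carton's own z axis and vertical below 0.1 rad and linear speed of each of staining_jar, dropper_left, dropper_middle, dropper_right, screw_bottle, glass_carton below 0.02 m/s); the robot touches nothing.
It fails at once if the jar, a bottle or the carton is touched (contact force between any of the arm, the fingers and staining_jar above 0.5 N or contact force between any of the arm, the fingers and dropper_left above 0.5 N or contact force between any of the arm, the fingers and dropper_middle above 0.5 N or contact force between any of the arm, the fingers and dropper_right above 0.5 N or contact force between any of the arm, the fingers and screw_bottle above 0.5 N or contact force between any of the arm, the fingers and glass_carton above 0.5 N).
It fails at once if the jar, a bottle or the carton is moved, lifted or tipped (distance of any of staining_jar, dropper_left, dropper_middle, dropper_right, screw_bottle, glass_carton from where it was at the start of the episode above 0.015 m or angle between any of staining_jar, dropper_left, dropper_middle, dropper_right, screw_bottle, glass_carton's own z axis and vertical above 0.3 rad).
It fails at once if the timer is struck hard (contact force between anything else and bench_timer above 40 N).
It also fails if it takes over 64 s, if anything falls off the work surface, if the arm or the gripper's body presses on something with over 40 N, if the wrist force passes 120 N, or if a joint passes its speed limit or range.

### The arm

A 7-joint arm with a two-finger parallel gripper is mounted at the origin on a cart in front of the work surface, level with it; the furniture and walls round the work are solid. World frame = base frame: x ahead of the robot, y to its left, z up, the work surface at z = 0. Lengths are in m, angles in rad, forces in N, time in s.
With the tool pointing down it reaches from about 0.4 to 0.85 m from the base axis. Payload 10.4 kg.
Tool frame: the origin (TCP) lies at the centre of the arm's flange, where the gripper is bolted on; the fingertips stand 173 mm ahead of it and the grasp point (between the pads) lies 155 mm ahead of it; z points along the fingers, y is the line along which they close (so a half turn about z gives the same grasp; the last joint's range is limited). The gripper opens to 85 mm and grips with 20 to 120 N. Pads are 22 mm wide; open, the fingers measure 114 mm over their backs; the gripper's body (76 mm by 85 mm) begins 54 mm behind the grasp point. The pads swing forward as they close: fully open they stand 13 mm farther back than shut.
Start: joints at [-1.359, 0.332, -0.065, 1.46, 0.022, 1.35, -0.088], TCP at [0.145, 0.608, 0.405] pointing down, gripper open.
Joint ranges: [-2.6, 2.6], [-0.5, 2.12], [-1.47, 1.34], [0.16, 2.42], [-1.27, 4.41], [0.06, 2.06], [-2.6, 2.6]. Speed limits (rad/s): [2.22, 2.22, 2.79, 2.79, 3.14, 3.14, 3.14].

### API

Orientations are given as a unit quaternion [x, y, z, w].
In Python, from workcell import manip, viewer, finder gives the robot as it stands.
- The arm moves only by the tool arm_command, never from a script. Its argument "plan" is a list of rows, each an object with "dp": the shift along the tool's x, y, z in mm, a list of three; "spin": the turn about the tool's z in rad. A call has 1 to 5 rows; each row shifts and turns the commanded pose from where the row before left it, along the tool's axes as they then stand; what a row does not reach is not made up. A row lasts 1/10 s, in which the tool goes at most 50 mm and 8.59 degrees, less where a joint would pass 70% of its speed; a pose out of reach is approached as far as the arm can. A call is refused whole if a number of a shift passes 50 or a number of a turn 0.15, either way. A call with a gripper value outside its range is refused whole. "grip" is the closure, from -1 (fully open) to 1 (shut), set as the call begins (left out, the last holds). The fingers move at their own pace and stop on an object; "newtons" is the grip in N (left out, the last holds). Time passes only in rows, so rows that do not move let the fingers close. It gives the time, the measured TCP pose, the force, the opening and the grip force at its end, in the units of the state.
- manip.get_obs(): the state, without advancing time (a new reading comes with each control period).
- viewer.camera(name): name is "scene" or "top"; returns the picture (400x640x3 uint8, blue, green, red); there is no depth.
- viewer.camera_params(name): a dict with "vertical_fov" (degrees; the focal length in pixels is half the picture's height over the tangent of half this angle, whatever the lens; pixels are square), "cx", "cy" (the principal point, pixels), "R" (3x3) and "t" (3): a world point X has camera coordinates R X + t. Camera axes: x right, y down, z forward; pixel columns grow to the right and rows downward; lengths in m; the calibration is good to about 2 mm. A picture is of the moment at which its call begins. camera_params takes no time and is no camera call.
- manip.hand_in(): hands the job in; it is judged then, once.
Trained networks look in the newest picture that a camera, given by its name, has taken for a name from the list of things; names that differ only in an ending like _2 or _b are one class to them, and where a whole thing is asked for, a point or a joint stands for the part that bears it (a point fixed in the world has none). Each returns a list of dicts, best first, with "score" (0 to 1); they miss things now and then, are a little off and sometimes report something else, mostly with a low value. They report only what shows in the picture. A call takes as long as a camera call.
- finder.find_in(camera, thing): "position" ([x, y, z] in m, in world coordinates, good to about 4 mm: the middle of the surface that is visible of it).
The state is a dict: "clock": time; "joint_pos": joint angles; "joint_velocities": joint speeds; "tau": joint torques, N m; "position": TCP position; "ee_rot": TCP orientation; "ft_force": force on the tool from outside, world axes, zero at the start; "torque": the same for the moment, N m; "grip_width": opening from 0.0 (shut) to 1.0 (fully open); "grasp_force": force on a finger pad.
Only numpy, scipy, OpenCV 4.12 (cv2) and the standard library are available. Lean on these libraries where they do the work, as an engineer would, in place of code of your own. Each camera call takes 0.05 s, during which the arm holds its last target. There are 200 camera calls.

## Working session

There is one attempt and no reset: what is moved stays moved. The work goes in short steps, Python scripts to look and compute and a tool call to move; the robot and the scene stay as the last step left them, time stands still between calls to the robot, and variables do not carry over. Pictures are saved under pics/ and viewed, at most 12 in all, crops included, and the job is handed in when it is done.

Besides the shell and the picture viewer there is one more tool, called after "Request:" as a command line: name --argument value ..., lists and objects as JSON in quotes. arm_command: Moves the arm, as the interface text tells. Its arguments: {"type":"object","properties":{"plan":{"type":"array","items":{"type":"object","properties":{"dp":{"type":"array","items":{"type":"number"}},"spin":{"type":"number"}}}},"grip":{"type":"number"},"newtons":{"type":"number"}},"required":["plan"]}

```bash
mkdir -p pics; cat > m.py <<'E'
from workcell import manip, viewer, finder
import cv2, numpy as np
E
python3 - <<'E'
from m import *
for c in ("scene","top"):
    im=viewer.camera(c); cv2.imwrite(f"pics/{c}0.png",im)
    p=viewer.camera_params(c); print(c,p)
    for n in ["staining_jar","dropper_middle","dropper_left","dropper_right","bottle_caddy","bench_timer","key_top","screw_bottle","glass_carton","microscope"]:
        print(n,[(np.round(d["position"],3).tolist(),round(d["score"],2)) for d in finder.find_in(c,n)[:3]])
o=manip.get_obs();print(o)
E
```

```text
scene {'vertical_fov': 57.72996958482321, 'cx': 318.50042654161325, 'cy': 201.44930612517692, 'R': array([[ 0.92775838,  0.37311104,  0.0072489 ],
       [ 0.3374488 , -0.8304715 , -0.44322162],
       [-0.15935088,  0.4136487 , -0.89638276]]), 't': array([-0.43278777, -0.10292156,  1.14185454])}
staining_jar [([0.429, 0.308, 0.096], 0.74), ([0.517, 0.127, 0.048], 0.23)]
dropper_middle []
dropper_left [([0.48, 0.208, 0.041], 0.6)]
dropper_right [([0.518, 0.127, 0.047], 0.59), ([0.43, 0.309, 0.095], 0.25)]
bottle_caddy [([0.501, 0.184, 0.023], 0.65)]
bench_timer [([0.423, -0.324, 0.027], 0.85)]
key_top [([0.405, -0.325, 0.04], 0.6)]
screw_bottle [([0.573, 0.369, 0.069], 0.62)]
glass_carton [([0.553, -0.305, 0.058], 0.63)]
microscope [([0.48, 0.21, 0.042], 0.47)]
top {'vertical_fov': 51.37709157211276, 'cx': 318.0400309062092, 'cy': 198.70532147949012, 'R': array([[ 0.11135085, -0.99377587, -0.00324115],
       [-0.96998687, -0.10797476, -0.21786904],
       [ 0.21616303,  0.02740378, -0.97597263]]), 't': array([-0.00793601,  0.48716628,  1.2219756 ])}
staining_jar [([0.428, 0.317, 0.0
[... 521 characters left out ...]
  0.33218309, -0.06469048,  1.46008596,  0.02158701,
        1.34988017, -0.08851782]), 'joint_velocities': array([-6.73189200e-04,  2.58719587e-04, -1.63631797e-05,  1.20418084e-03,
        1.67023437e-03, -7.26363878e-04,  4.99660929e-05]), 'tau': array([-3.06061246e-06, -6.25206971e+01,  4.91833873e-02, -3.91824996e+01,
        1.64627912e-02,  2.08098667e-03, -3.58487512e-06]), 'position': array([0.14540302, 0.60786209, 0.40475477]), 'ee_rot': array([ 1.17149617e-01,  9.93114275e-01,  6.94035009e-05, -7.97031166e-06]), 'ft_force': array([ 0.10142331, -0.26579493,  0.0862258 ]), 'torque': array([-0.03955648, -0.05801599, -0.0571001 ]), 'grasp_force': 0.0, 'grip_width': 1.0006267915392435}
```

View pics/scene0.png

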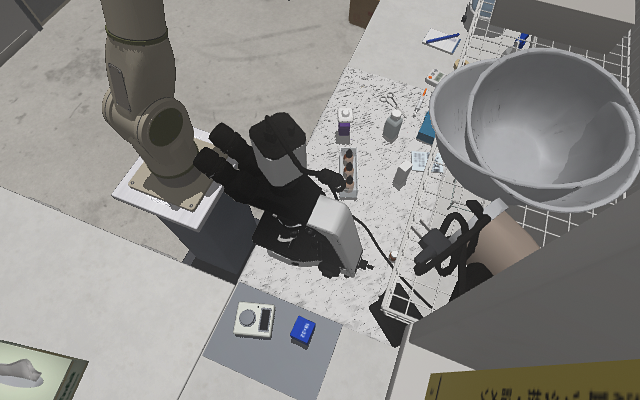

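View pics/top0.png

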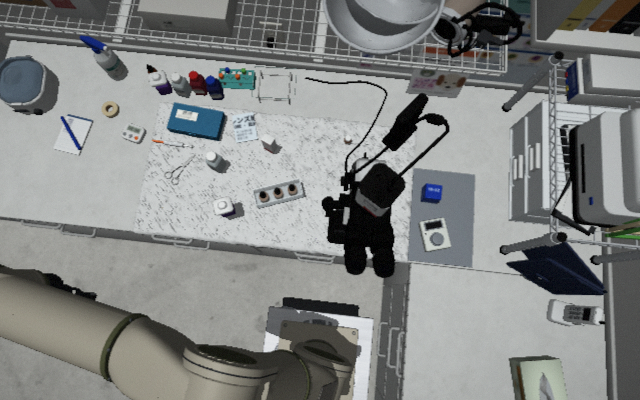

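The scene view shows the jar (white lid, purple block) at (344,120), the caddy with its three bottles at about (348,170), and the timer at (253,318). In the top view the same things are at (224,207), (279,193) and (435,235). I'll overlay the estimates on enlarged crops to check them.

```bash
cat >> m.py <<'E'
def proj(c,X):
    p=viewer.camera_params(c); f=200/np.tan(np.radians(p["vertical_fov"]/2))
    q=np.array(p["R"])@X+p["t"]; return np.array([p["cx"],p["cy"]])+f*q[:2]/q[2]
def ray(c,uv,z):
    p=viewer.camera_params(c); f=200/np.tan(np.radians(p["vertical_fov"]/2)); R=np.array(p["R"])
    d=R.T@np.array([(uv[0]-p["cx"])/f,(uv[1]-p["cy"])/f,1]); o=-R.T@p["t"]; return o+d*(z-o[2])/d[2]
E
python3 - <<'E'
from m import *
pts=dict(jar=[.429,.312,.106],mid=[.495,.169,.079],key=[.405,-.325,.041])
rows=[]
for c in ("scene","top"):
    im=cv2.imread(f"pics/{c}0.png"); r=[]
    for n,X in pts.items():
        u=proj(c,np.array(X)); a,b=np.round(u).astype(int); print(c,n,u.round(1),"crop origin",a-20,b-22)
        k=cv2.resize(im[b-22:b+23,a-20:a+21],None,fx=6,fy=6,interpolation=cv2.INTER_CUBIC)
        q=((u-[a-20,b-22]+.5)*6).astype(int); cv2.drawMarker(k,tuple(map(int,q)),(0,0,255),0,14,1); r.append(k)
    rows.append(np.hstack(r))
cv2.imwrite("pics/crops.png",np.vstack(rows))
E
```

```text
scene jar [345.5 114.9] crop origin 325 93
scene mid [349.3 163.4] crop origin 329 141
scene key [247.2 315.8] crop origin 227 294
top jar [225.8 203.6] crop origin 206 182
top mid [278.  189.3] crop origin 258 167
top key [436.8 238.4] crop origin 417 216
```

View pics/crops.png

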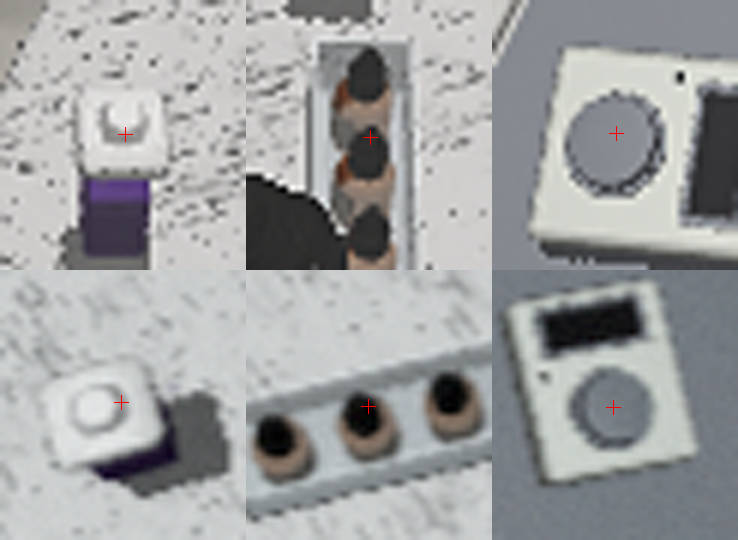

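```bash
python3 - <<'E'
from m import *
from scipy.optimize import least_squares
def tri(us,ut):
    return least_squares(lambda X:np.r_[proj("scene",X)-us,proj("top",X)-ut],[.45,0,.1]).x.round(4)
print("jar",ray("scene",(345.4,112.2),.106).round(3),ray("top",(221.8,204.6),.106).round(3),tri((345.4,112.2),(221.8,204.6)))
print("mid",ray("scene",(349.3,162.5),.079).round(3),ray("top",(277.4,188.6),.079).round(3))
print("key",ray("scene",(246.7,317.4),.041).round(3),ray("top",(436.4,238.2),.041).round(3))
print("head",tri((277,132),(381,185)), tri((215,155),(355,262)))
E
```

```text
jar [0.425 0.322 0.106] [0.425 0.323 0.106] [0.4249 0.3237 0.1038]
mid [0.494 0.172 0.079] [0.497 0.171 0.079]
key [ 0.406 -0.329  0.041] [ 0.406 -0.324  0.041]
head [ 0.4256 -0.0867  0.5066] [ 0.2728 -0.0732  0.343 ]
```

Request:
arm_command --plan '[{"dp": [0,0,0],"spin": 0.148},{"dp": [0,0,0],"spin": 0.148},{"dp": [0,0,0],"spin": 0.148},{"dp": [0,0,0],"spin": 0.148},{"dp": [0,0,0],"spin": 0.148}]' --grip 1

```text
clock: 1.6
position: [0.1454, 0.6079, 0.4047]
ee_rot: [0.471, 0.882, 0.0, -0.0]
ft_force: [-0.6, -0.3, -0.6]
grip_width: 0.145
grasp_force: 0.0
```

Request:
arm_command --plan '[{"dp": [0,0,0],"spin": 0.148},{"dp": [0,0,0],"spin": 0.148},{"dp": [0,0,0],"spin": 0.148},{"dp": [0,0,0],"spin": 0.148},{"dp": [0,0,0],"spin": 0}]'

```text
clock: 2.1
position: [0.1453, 0.6079, 0.4047]
ee_rot: [0.707, 0.708, 0.0, 0.0]
ft_force: [0.1, 0.1, -0.7]
grip_width: 0.002
grasp_force: 0.0
```

Request:
arm_command --plan '[{"dp": [-28.5,28,0]},{"dp": [-28.5,28,0]},{"dp": [-28.5,28,0]},{"dp": [-28.5,28,0]},{"dp": [-28.5,28,0]}]'

```text
invalid input at $.plan[0]: expected keys dp, spin
```

Request:
arm_command --plan '[{"dp": [-28.5,28,0]},{"dp": [-28.5,28,0]},{"dp": [-28.5,28,0]},{"dp": [-28.5,28,0]},{"dp": [-28.5,28,0]}]'

```text
invalid input at $.plan[0]: expected keys dp, spin
```

Request:
arm_command --plan '[{"dp": [0,0,20]},{"dp": [0,0,20]},{"dp": [0,0,20]},{"dp": [0,0,10]},{"dp": [0,0,0]}]'

```text
invalid input at $.plan[0]: expected keys dp, spin
```

```bash
python3 - <<'E'
from m import *
a=viewer.camera("scene")[60:220,250:450]; b=viewer.camera("top")[130:290,150:350]
cv2.imwrite("pics/jar1.png",cv2.resize(np.hstack([a,b]),None,fx=2,fy=2))
o=manip.get_obs(); print(o["position"],o["joint_pos"].round(2),o["ft_force"])
E
```

```text
[0.14526621 0.60787999 0.40472437] [-1.5   0.33  0.11  1.47 -0.04  1.35 -1.37] [0.02295137 0.17919037 0.12167212]
```

View pics/jar1.png

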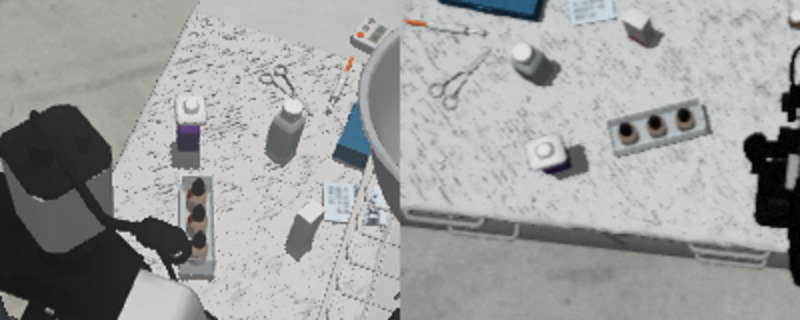

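The moves were refused because each row needs a spin key. The picture shows the untouched scene, with the jar's raised lid middle at (190,103) on the left and (545,150) on the right. I'll send them again.

Request:
arm_command --plan '[{"dp": [-28.5,28,0],"spin": 0},{"dp": [-28.5,28,0],"spin": 0},{"dp": [-28.5,28,0],"spin": 0},{"dp": [-28.5,28,0],"spin": 0},{"dp": [-28.5,28,0],"spin": 0}]'

```text
clock: 2.7
position: [0.287, 0.4646, 0.4049]
ee_rot: [0.704, 0.71, 0.0, -0.0]
ft_force: [0.8, 0.6, -0.3]
grip_width: 0.002
grasp_force: 0.0
```

Request:
arm_command --plan '[{"dp": [-28.5,28,0],"spin": 0},{"dp": [-28.5,28,0],"spin": 0},{"dp": [-28.5,28,0],"spin": 0},{"dp": [-28.5,28,0],"spin": 0},{"dp": [-28.5,28,0],"spin": 0}]'

```text
clock: 3.2
position: [0.4275, 0.3226, 0.405]
ee_rot: [0.704, 0.71, 0.0, -0.0]
ft_force: [0.3, 0.4, -0.3]
grip_width: 0.0
grasp_force: 0.0
```

Request:
arm_command --plan '[{"dp": [0,0,20],"spin": 0},{"dp": [0,0,20],"spin": 0},{"dp": [0,0,20],"spin": 0},{"dp": [0,0,10],"spin": 0},{"dp": [0,0,0],"spin": 0}]'

```text
clock: 3.7
position: [0.4262, 0.3238, 0.3337]
ee_rot: [0.705, 0.709, -0.001, 0.0]
ft_force: [-0.2, 0.1, 0.5]
grip_width: -0.001
grasp_force: 0.0
```

```bash
python3 - <<'E'
from m import *
a=viewer.camera("scene")[60:220,250:450]; b=viewer.camera("top")[130:290,150:350]
cv2.imwrite("pics/jar2.png",cv2.resize(np.hstack([a,b]),None,fx=2,fy=2))
o=manip.get_obs(); print(o["position"],o["joint_pos"].round(2),o["ft_force"])
E
```

```text
[0.4267128  0.32414996 0.33545731] [-1.06  0.19  0.36  1.81 -0.07  1.16 -0.67] [-0.28792384 -0.1179106   0.35089658]
```

View pics/jar2.png

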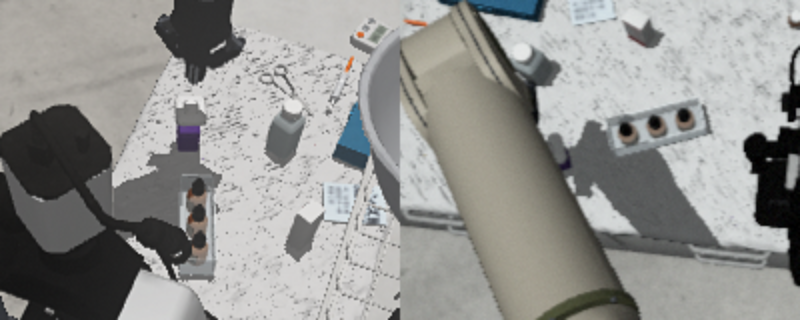

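The fingertips are right above the lid: tips at (195,75), lid at (190,103) in the left half. I'll go down to about 3 cm above it and hold.

Request:
arm_command --plan '[{"dp": [0,0,10],"spin": 0},{"dp": [0,-1,10],"spin": 0},{"dp": [0,0,6],"spin": 0},{"dp": [0,0,0],"spin": 0},{"dp": [0,0,0],"spin": 0}]'

```text
clock: 4.3
position: [0.4255, 0.324, 0.3086]
ee_rot: [0.706, 0.709, -0.0, 0.0]
ft_force: [-1.0, 0.7, -0.7]
grip_width: 0.0
grasp_force: 0.0
```

Request:
arm_command --plan '[{"dp": [0,0,0],"spin": 0},{"dp": [0,0,0],"spin": 0},{"dp": [0,0,0],"spin": 0},{"dp": [0,0,0],"spin": 0},{"dp": [0,0,0],"spin": 0}]'

```text
clock: 4.8
position: [0.4255, 0.324, 0.3088]
ee_rot: [0.706, 0.709, 0.0, -0.0]
ft_force: [1.2, 0.5, 0.7]
grip_width: 0.001
grasp_force: 0.0
```

Request:
arm_command --plan '[{"dp": [0,0,0],"spin": 0},{"dp": [0,0,0],"spin": 0},{"dp": [0,0,0],"spin": 0},{"dp": [0,0,0],"spin": 0},{"dp": [0,0,0],"spin": 0}]'

```text
clock: 5.3
position: [0.4255, 0.324, 0.3087]
ee_rot: [0.706, 0.709, 0.0, -0.0]
ft_force: [-0.4, 0.2, -0.4]
grip_width: 0.001
grasp_force: 0.0
```

Request:
arm_command --plan '[{"dp": [0,0,0],"spin": 0},{"dp": [0,0,0],"spin": 0},{"dp": [0,0,0],"spin": 0},{"dp": [0,0,0],"spin": 0},{"dp": [0,0,0],"spin": 0}]'

```text
clock: 5.8
position: [0.4255, 0.324, 0.3087]
ee_rot: [0.706, 0.709, 0.0, -0.0]
ft_force: [-0.4, 0.4, -0.8]
grip_width: 0.0
grasp_force: 0.0
```

Request:
arm_command --plan '[{"dp": [0,0,0],"spin": 0},{"dp": [0,0,0],"spin": 0},{"dp": [0,0,-20],"spin": 0},{"dp": [0,0,-30],"spin": 0},{"dp": [0,0,-20],"spin": 0}]'

```text
clock: 6.3
position: [0.4257, 0.324, 0.3804]
ee_rot: [0.706, 0.708, 0.001, -0.0]
ft_force: [1.1, -0.9, 0.9]
grip_width: -0.002
grasp_force: 0.0
```

Request:
arm_command --plan '[{"dp": [-30.5,14,0],"spin": 0},{"dp": [-30.5,14,0],"spin": 0},{"dp": [-30.5,14,0],"spin": 0},{"dp": [-30.5,14,0],"spin": 0},{"dp": [-30.5,14,0],"spin": 0}]'

```text
clock: 6.8
position: [0.4965, 0.1705, 0.3788]
ee_rot: [0.706, 0.709, 0.0, -0.0]
ft_force: [0.8, -0.7, -0.4]
grip_width: -0.001
grasp_force: 0.0
```

Request:
arm_command --plan '[{"dp": [0,0,20],"spin": 0},{"dp": [0,0,20],"spin": 0},{"dp": [0,0,20],"spin": 0},{"dp": [0,0,10],"spin": 0},{"dp": [0,0,0],"spin": 0}]'

```text
clock: 7.3
position: [0.4958, 0.1717, 0.3076]
ee_rot: [0.706, 0.709, -0.001, -0.0]
ft_force: [-0.4, -0.8, 0.3]
grip_width: 0.002
grasp_force: 0.0
```

```bash
python3 - <<'E'
from m import *
a=viewer.camera("scene")[80:260,200:400]; b=viewer.camera("top")[120:300,220:420]
cv2.imwrite("pics/mid1.png",cv2.resize(np.hstack([a,b]),None,fx=2,fy=2))
o=manip.get_obs(); print(o["position"],o["joint_pos"].round(2),o["ft_force"])
E
```

```text
[0.49637174 0.17189163 0.30937627] [-0.86  0.2   0.49  1.87 -0.1   1.1  -0.33] [-0.15676019  0.99328152  0.05048278]
```

View pics/mid1.png

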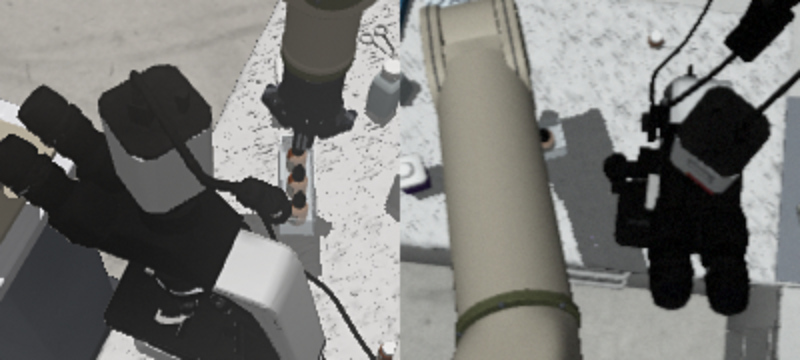

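The tips at (302,147) are right above the middle cap at (298,172), and the forearm is clear of the microscope. I'll go down and hold.

Request:
arm_command --plan '[{"dp": [0,0,10],"spin": 0},{"dp": [0,0,10],"spin": 0},{"dp": [0,0,6],"spin": 0},{"dp": [0,0,0],"spin": 0},{"dp": [0,0,0],"spin": 0}]'

```text
clock: 7.9
position: [0.4962, 0.1717, 0.2826]
ee_rot: [0.706, 0.708, -0.0, -0.0]
ft_force: [0.1, 1.3, 0.7]
grip_width: 0.001
grasp_force: 0.0
```

Request:
arm_command --plan '[{"dp": [0,0,0],"spin": 0},{"dp": [0,0,0],"spin": 0},{"dp": [0,0,0],"spin": 0},{"dp": [0,0,0],"spin": 0},{"dp": [0,0,0],"spin": 0}]'

```text
clock: 8.4
position: [0.4961, 0.1718, 0.2827]
ee_rot: [0.706, 0.709, 0.0, -0.0]
ft_force: [1.0, 0.1, 0.4]
grip_width: -0.0
grasp_force: 0.0
```

Request:
arm_command --plan '[{"dp": [0,0,0],"spin": 0},{"dp": [0,0,0],"spin": 0},{"dp": [0,0,0],"spin": 0},{"dp": [0,0,0],"spin": 0},{"dp": [0,0,0],"spin": 0}]'

```text
clock: 8.9
position: [0.4961, 0.1718, 0.2827]
ee_rot: [0.706, 0.709, 0.0, -0.0]
ft_force: [0.3, -0.7, 0.4]
grip_width: -0.001
grasp_force: 0.0
```

Request:
arm_command --plan '[{"dp": [0,0,0],"spin": 0},{"dp": [0,0,0],"spin": 0},{"dp": [0,0,0],"spin": 0},{"dp": [0,0,0],"spin": 0},{"dp": [0,0,0],"spin": 0}]'

```text
clock: 9.4
position: [0.4961, 0.1718, 0.2827]
ee_rot: [0.706, 0.709, 0.0, -0.0]
ft_force: [-0.2, 0.1, -1.4]
grip_width: 0.0
grasp_force: 0.0
```

Request:
arm_command --plan '[{"dp": [0,0,0],"spin": 0},{"dp": [0,0,0],"spin": 0},{"dp": [0,0,-25],"spin": 0},{"dp": [0,0,-40],"spin": 0},{"dp": [0,0,-40],"spin": 0}]'

```text
clock: 9.9
position: [0.4959, 0.1716, 0.3887]
ee_rot: [0.706, 0.708, -0.001, -0.0]
ft_force: [0.7, 2.0, 0.5]
grip_width: -0.002
grasp_force: 0.0
```

Request:
arm_command --plan '[{"dp": [13,-30,-27],"spin": 0},{"dp": [13,-30,-27],"spin": 0},{"dp": [13,-30,-27],"spin": 0},{"dp": [13,-30,-27],"spin": 0},{"dp": [13,-30,-27],"spin": 0}]'

```text
clock: 10.4
position: [0.3444, 0.2362, 0.524]
ee_rot: [0.706, 0.708, 0.0, -0.0]
ft_force: [0.3, 1.1, 0.2]
grip_width: -0.0
grasp_force: 0.0
```

Request:
arm_command --plan '[{"dp": [0,-15,-30],"spin": 0},{"dp": [0,-15,-30],"spin": 0},{"dp": [0,-15,-30],"spin": 0},{"dp": [0,-15,-30],"spin": 0},{"dp": [0,-15,-30],"spin": 0}]'

```text
clock: 10.9
position: [0.2701, 0.2354, 0.6741]
ee_rot: [0.706, 0.708, 0.0, -0.0]
ft_force: [0.6, 0.5, 0.2]
grip_width: 0.003
grasp_force: 0.0
```

```bash
python3 - <<'E'
from m import *
a=viewer.camera("scene")[0:300,60:420]; b=viewer.camera("top")[100:400,220:580]
cv2.imwrite("pics/cross1.png",np.hstack([a,b]))
o=manip.get_obs(); print(o["position"],o["ee_rot"].round(3),o["joint_pos"].round(2),o["ft_force"])
E
```

```text
[0.26930764 0.23552597 0.67640408] [ 0.705  0.709  0.003 -0.001] [-1.1  -0.27  0.18  1.51  0.05  1.89 -0.9 ] [-0.05362584  1.34062321 -0.33458095]
```

View pics/cross1.png

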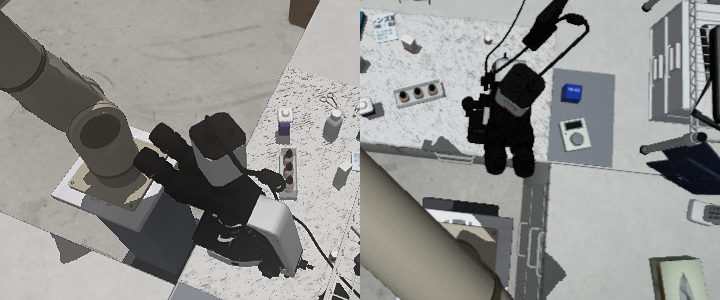

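Request:
arm_command --plan '[{"dp": [-25,-5,-6],"spin": 0},{"dp": [-25,-5,-6],"spin": 0},{"dp": [-25,-5,-6],"spin": 0},{"dp": [-25,-5,-6],"spin": 0},{"dp": [0,0,0],"spin": 0}]'

```text
clock: 11.5
position: [0.2513, 0.1326, 0.6978]
ee_rot: [0.707, 0.707, 0.002, -0.001]
ft_force: [0.0, -0.1, -0.0]
grip_width: 0.0
grasp_force: 0.0
```

Request:
arm_command --plan '[{"dp": [-25,0,0],"spin": 0},{"dp": [-25,0,0],"spin": 0},{"dp": [-25,0,0],"spin": 0},{"dp": [-25,0,0],"spin": 0},{"dp": [-25,0,0],"spin": 0}]'

```text
clock: 12.0
position: [0.2519, 0.0101, 0.6961]
ee_rot: [0.705, 0.709, -0.0, -0.0]
ft_force: [0.6, -0.8, 1.1]
grip_width: -0.0
grasp_force: 0.0
```

```bash
python3 - <<'E'
from m import *
o=manip.get_obs(); print(o["position"],o["ee_rot"].round(3),o["joint_pos"].round(2),o["ft_force"])
E
```

```text
[0.25192855 0.01014349 0.69614687] [ 0.705  0.709 -0.    -0.   ] [-0.59 -0.49  0.18  1.6   0.09  2.02 -0.39] [ 0.58724963 -0.78515681  1.05770007]
```

Request:
arm_command --plan '[{"dp": [-25,2,0],"spin": 0},{"dp": [-25,2,0],"spin": 0},{"dp": [-25,2,0],"spin": 0},{"dp": [-25,0,0],"spin": 0},{"dp": [-25,0,0],"spin": 0}]'

```text
clock: 12.5
position: [0.2587, -0.1151, 0.696]
ee_rot: [0.706, 0.708, -0.0, -0.0]
ft_force: [0.2, -0.2, -0.0]
grip_width: 0.0
grasp_force: 0.0
```

Request:
arm_command --plan '[{"dp": [-30,0,0],"spin": 0},{"dp": [-30,0,0],"spin": 0},{"dp": [-30,0,0],"spin": 0},{"dp": [-30,0,0],"spin": 0},{"dp": [-30,0,0],"spin": 0}]'

```text
clock: 13.0
position: [0.2591, -0.2653, 0.6961]
ee_rot: [0.706, 0.709, -0.0, -0.0]
ft_force: [0.2, -0.1, 0.2]
grip_width: 0.002
grasp_force: 0.0
```

```bash
python3 - <<'E'
from m import *
a=viewer.camera("scene")[100:400,60:420]; b=viewer.camera("top")[100:400,220:580]
cv2.imwrite("pics/cross2.png",np.hstack([a,b]))
o=manip.get_obs(); print(o["position"],o["ee_rot"].round(3),o["joint_pos"].round(2),o["ft_force"])
for c in ("scene","top"):
  for n in ("key_top","bench_timer"): print(c,n,[(np.round(d["position"],3).tolist(),round(d["score"],2)) for d in finder.find_in(c,n)[:2]])
E
```

```text
[ 0.2583767  -0.26717928  0.69606496] [ 0.707  0.707  0.    -0.   ] [-0.45 -0.43  0.7   1.46  0.3   2.    0.33] [-0.13873711  0.13711969 -0.4622918 ]
scene key_top [([0.402, -0.33, 0.04], 0.71)]
scene bench_timer [([0.426, -0.329, 0.026], 0.75)]
top key_top [([0.413, -0.326, 0.042], 0.63)]
top bench_timer [([0.417, -0.321, 0.032], 0.9)]
```

View pics/cross2.png

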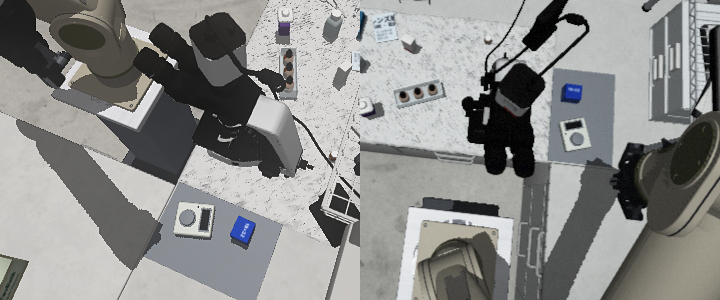

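Request:
arm_command --plan '[{"dp": [-20,14,0],"spin": 0},{"dp": [-20,14,10],"spin": 0},{"dp": [-20,20,30],"spin": 0},{"dp": [0,20,40],"spin": 0},{"dp": [0,20,40],"spin": 0}]'

```text
clock: 13.8
position: [0.348, -0.3234, 0.5751]
ee_rot: [0.706, 0.709, 0.0, 0.0]
ft_force: [0.9, 0.8, -0.3]
grip_width: -0.001
grasp_force: 0.0
```

Request:
arm_command --plan '[{"dp": [0,20,40],"spin": 0},{"dp": [0,20,40],"spin": 0},{"dp": [0,20,40],"spin": 0},{"dp": [0,0,40],"spin": 0},{"dp": [0,0,0],"spin": 0}]'

```text
clock: 14.3
position: [0.4047, -0.3207, 0.4179]
ee_rot: [0.705, 0.709, -0.002, -0.004]
ft_force: [-0.5, 1.0, 0.1]
grip_width: -0.001
grasp_force: 0.0
```

```bash
python3 - <<'E'
from m import *
a=viewer.camera("scene")[100:400,60:420]; b=viewer.camera("top")[100:400,220:580]
cv2.imwrite("pics/right1.png",np.hstack([a,b]))
o=manip.get_obs(); print(o["position"],o["ee_rot"].round(3),o["joint_pos"].round(2),o["ft_force"])
E
```

```text
[ 0.40457912 -0.32278289  0.42307288] [ 0.705  0.709 -0.    -0.001] [-0.57  0.15  1.28  1.76 -0.15  1.34  0.75] [-0.06621779  0.43453964  0.63063155]
```

View pics/right1.png

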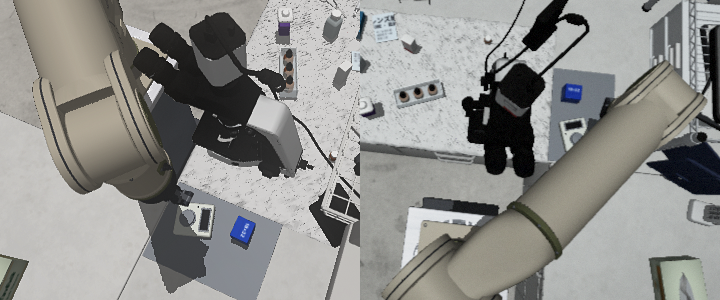

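The forearm is well clear of the microscope, at the left edge of its timer-side route. The timer shows at (195,220) in the left half with the fingertips above it. Joint 3 is near its limit, so I'll go down in small steps and watch it.

Request:
arm_command --plan '[{"dp": [-2,1,20],"spin": 0},{"dp": [-2,0,20],"spin": 0},{"dp": [0,0,20],"spin": 0},{"dp": [0,0,0],"spin": 0}]'

```text
clock: 14.8
position: [0.4057, -0.3266, 0.3631]
ee_rot: [0.705, 0.709, 0.001, -0.001]
ft_force: [-1.0, -0.6, 0.5]
grip_width: -0.006
grasp_force: 0.0
```

```bash
python3 - <<'E'
from m import *
o=manip.get_obs(); print(o["position"],o["ee_rot"].round(3),o["joint_pos"].round(3),o["ft_force"])
E
```

```text
[ 0.40566389 -0.32658661  0.36307805] [ 0.705  0.709  0.001 -0.001] [-0.463  0.254  1.219  1.836 -0.255  1.229  0.838] [-0.98461513 -0.59142071  0.53404195]
```

Request:
arm_command --plan '[{"dp": [0,0,30],"spin": 0},{"dp": [0,0,30],"spin": 0},{"dp": [0,0,20],"spin": 0},{"dp": [0,0,20],"spin": 0},{"dp": [0,0,10],"spin": 0}]'

```text
clock: 15.3
position: [0.4065, -0.3266, 0.2537]
ee_rot: [0.705, 0.709, 0.001, -0.0]
ft_force: [0.6, -0.3, 0.8]
grip_width: -0.001
grasp_force: 0.0
```

Request:
arm_command --plan '[{"dp": [0,0,5],"spin": 0},{"dp": [0,0,0],"spin": 0},{"dp": [0,0,0],"spin": 0}]'

```text
clock: 15.6
position: [0.406, -0.3269, 0.2487]
ee_rot: [0.705, 0.709, 0.001, 0.0]
ft_force: [-0.3, 0.0, -0.9]
grip_width: 0.001
grasp_force: 0.0
```

```bash
python3 - <<'E'
from m import *
a=viewer.camera("scene")[270:360,200:300]; b=viewer.camera("top")[190:280,390:490]
cv2.imwrite("pics/key1.png",cv2.resize(np.hstack([a,b]),None,fx=4,fy=4))
o=manip.get_obs(); print(o["position"],o["ee_rot"].round(3),o["joint_pos"].round(3),o["ft_force"])
E
```

```text
[ 0.40589169 -0.32679379  0.2484044 ] [ 0.705  0.709  0.001 -0.   ] [-0.296  0.427  1.064  1.951 -0.441  1.019  0.974] [-0.32141786 -0.18231094 -0.38864935]
```

View pics/key1.png

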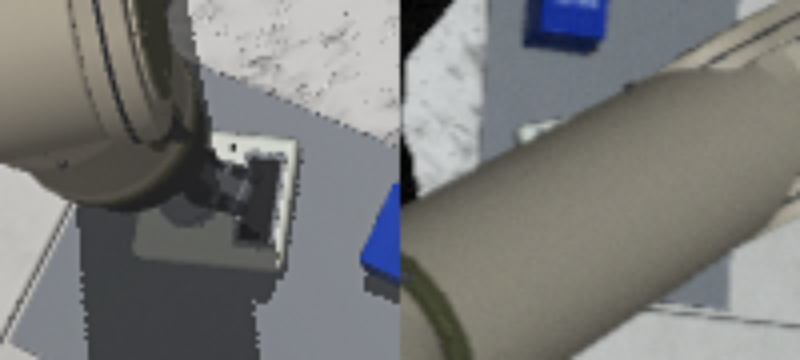

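```bash
python3 - <<'E'
from m import *
for z in (.0755,.0935,.15,.041): print(z,((proj("scene",np.array([.406,-.327,z]))-[200,270])*4).round())
E
```

```text
0.0755 [179. 178.]
0.0935 [174. 173.]
0.15 [156. 156.]
0.041 [189. 187.]
```

```bash
python3 - <<'E'
from m import *
P=lambda *X:proj("scene",np.array(X)).round(1)
print(P(.4265,.324,.1625),"obs 347.5 97.5",P(.496,.172,.1365),"obs 351 153.5",P(.4046,-.3228,.25),"obs 250 295")
p=viewer.camera_params("scene");print(-np.array(p["R"]).T@p["t"])
a=viewer.camera("scene")[255:365,180:320];h=cv2.imread("pics/right1.png")[130:240,120:260]
cv2.imwrite("pics/key2.png",np.vstack([cv2.resize(x,None,fx=2.7*2,fy=2.7,interpolation=cv2.INTER_CUBIC) if 0 else cv2.resize(x,None,fx=2.7,fy=2.7,interpolation=cv2.INTER_CUBIC) for x in (h,a)]))
E
```

```text
[347.5  98.9] obs 347.5 97.5 [351.7 151.6] obs 351 153.5 [229.8 297.7] obs 250 295
[ 0.61820876 -0.39632218  0.9810589 ]
```

View pics/key2.png

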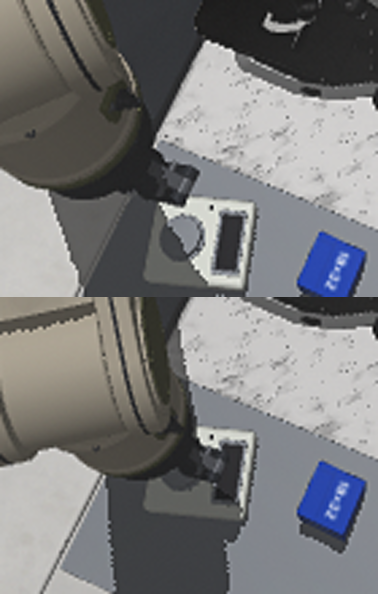

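The grey part at the tip of the dark body is the gripper's outer +x knuckle. The fingertips are hidden behind the gripper, and the projection check matched within 2 px on the left side. The pose is good, so I'll press gently.

Request:
arm_command --plan '[{"dp": [0,0,15],"spin": 0},{"dp": [0,0,10],"spin": 0},{"dp": [0,0,4],"spin": 0},{"dp": [0,0,0],"spin": 0}]'

```text
clock: 16.15
position: [0.4052, -0.3265, 0.2175]
ee_rot: [0.705, 0.709, -0.0, -0.002]
ft_force: [1.2, -0.5, 0.4]
grip_width: 0.004
grasp_force: 0.0
```

Request:
arm_command --plan '[{"dp": [0,0,3],"spin": 0},{"dp": [0,0,2],"spin": 0},{"dp": [0,0,2],"spin": 0},{"dp": [0,0,2],"spin": 0},{"dp": [0,0,0],"spin": 0}]'

```text
clock: 16.65
position: [0.4056, -0.3267, 0.2095]
ee_rot: [0.705, 0.709, 0.0, -0.0]
ft_force: [-0.6, 0.2, 2.8]
grip_width: 0.005
grasp_force: 1.5
```

Request:
arm_command --plan '[{"dp": [0,0,1],"spin": 0},{"dp": [0,0,1],"spin": 0},{"dp": [0,0,0],"spin": 0}]'

```text
clock: 16.95
position: [0.4056, -0.3268, 0.2081]
ee_rot: [0.705, 0.709, 0.001, -0.001]
ft_force: [-2.6, 1.7, 11.2]
grip_width: -0.002
grasp_force: 5.9
```

The key is fully down (11 N against its 3.6 N spring). Now I'll lift clear.

Request:
arm_command --plan '[{"dp": [0,0,0],"spin": 0},{"dp": [0,0,-5],"spin": 0},{"dp": [0,0,-10],"spin": 0},{"dp": [0,0,-25],"spin": 0},{"dp": [0,0,-30],"spin": 0}]'

```text
clock: 17.45
position: [0.4051, -0.3263, 0.2779]
ee_rot: [0.705, 0.709, -0.0, -0.002]
ft_force: [0.5, -0.4, 0.7]
grip_width: -0.003
grasp_force: 0.0
```

Request:
arm_command --plan '[{"dp": [0,0,-30],"spin": 0},{"dp": [0,0,-30],"spin": 0},{"dp": [0,0,0],"spin": 0},{"dp": [0,0,0],"spin": 0},{"dp": [0,0,0],"spin": 0}]'

```text
clock: 17.95
position: [0.4055, -0.3263, 0.3367]
ee_rot: [0.705, 0.709, 0.0, -0.001]
ft_force: [-0.3, -0.3, 0.0]
grip_width: -0.005
grasp_force: 0.0
```

```bash
python3 - <<'E'
from m import *
print(manip.get_obs()["ft_force"]); print(manip.hand_in())
E
```

```text
[-0.30741752 -0.26641934  0.01284456]
the job is handed in; nothing more can be done
None
```

I pointed at the staining jar and then the middle dropper bottle (about 2 s each, roughly 3 cm above), pressed the timer's start key fully down, lifted clear with no contact force left, and handed the job in; no verdict came back, and I took no picture after the press to confirm that the key sprang back.

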